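Lay the carton layer and clamp it with the ratchet press

TASK

Finish the interlocking layer on the press's wooden slab: stand one loose carton lengthwise close beside the carton already there, squarely against or near the fence, and the other crosswise in front of both, centred on them, between them and the jaw. Then pump the two upright trigger paddles by squeezing and releasing them, without pushing the jaw or its rod by hand, until the jaw closes the layer up tight against the fence and its sprung plate is pushed in about half way, never fully, so that no carton is crushed. Finish while still holding the paddles squeezed like that, with the jaw pressing; leave everything else on the counter and tray alone.

Things in the scene. Friction and masses are not known exactly. Their poses are not given: they have to be found in the camera images.
- press: ratchet press fixed to the counter. Origin on its centre line at counter height; x points from the paddles along the rod to the fence, y across, z up. Wooden slab: top 15 mm above the counter, y -50 to +50, x -100 to +75 mm. Grey housing over the rod: x -170 to -115 mm, 34 mm wide, 64 mm high
- fence (a point): middle of the slab-side foot of the fence: press x = +75, y = 0 mm, at slab height (15 mm); axes parallel to the press's. The fence is 90 mm wide (y), its top 22 mm above the slab, so fingertips can pass over it
- layer (a point): middle of the finished tight layer on the slab (press x = +27, y = 0, z = 15 mm), axes parallel to the press's. From it the two lengthwise cartons (long side along x) stand at x = +16, y = -16 and +16 mm, the crosswise one (long side along y) at x = -32, y = 0. The jaw slides them together along x, not sideways
- carton_laid: cardboard carton of soap, 64 mm long (its x axis) x 32 mm wide (y) x 50 mm tall (z), about 120 g, origin at the centre of its underside. Already stands on the slab, lengthwise, 1.5 to 5 mm from the fence, on the press's -y half (centre at y = -15.5 to -18.5 mm)
- carton_1: cardboard carton of soap, 64 mm long (its x axis) x 32 mm wide (y) x 50 mm tall (z), about 120 g, origin at the centre of its underside. Loose on the counter; the two loose cartons are alike and may change roles
- carton_2: cardboard carton of soap, 64 mm long (its x axis) x 32 mm wide (y) x 50 mm tall (z), about 120 g, origin at the centre of its underside. Loose on the counter; alike carton_1
- plate: the jaw's sprung plate, 6 mm thick, 60 mm wide, from 16 to 42 mm above the counter; its flat pressing face (towards the fence) is at x = -78 mm in this body's frame, whose axes are parallel to the press's (both origins coincide when the jaw is fully back)
- rod: the toothed steel rod that carries the jaw, 12 mm wide, top 37 mm above the counter; it runs through the housing and between the paddles and sticks out behind. Moves along the press's x by joint ram
- ram (a joint): travel of rod and jaw towards the fence, m, 0 to 0.085; starts at 0 to 0.024. With the plate's spring slack the pressing face is at press x = -0.078 + ram; the layer is tight with the face at about -0.021. 3 N of friction keeps the rod in place between strokes; there is no lock, so it presses firmly only while the paddles are squeezed
- spring (a joint): how far the plate is pushed back into the jaw, m: 0 free, 0.016 bottomed; 1000 N/m, so 0.008 (half way) is 8 N
- paddles (a point): point midway between the paddles, 60 mm above the counter (press x = -217.5, y = 0 mm), axes parallel to the press's. Grip here from above, fingers outside both paddles, closing along y. The paddles are 70 mm apart over their outer faces; linked, both slide in equally, up to 18 mm each (34 mm over the outer faces), and spring back when released (1.8 N each)
- paddle_left: grey upright trigger paddle on the +y side, 18 (x) x 8 (y) x 58 mm, top 72 mm above the counter, centre at x = -217.5, y = +31 mm in this body's frame (the press's when released; slides to -y). Each stroke the rod follows one to one as far as a paddle moves in, after up to 7 mm of free play (teeth every 7 mm); on release it stays. Once the layer is tight the motion goes into the plate's spring
- paddle_right: the mirror-image paddle on the press's -y side (centre at x = -217.5, y = -31 mm in this body's frame; slides to +y)
- tumbler_1: upturned glass tumbler on the oval tray, 74 mm across at the bottom, 94 mm tall; a bystander, to be left alone
- tumbler_2: second upturned tumbler on the tray, the same size; a bystander, to be left alone
- tumbler_3: third upturned tumbler on the tray, the same size; a bystander, to be left alone
- jigger: stainless steel jigger standing on the tray, 44 mm across, 78 mm tall; a bystander, to be left alone
- bowl: grey ceramic bowl on the tray, 120 mm across, 55 mm tall; a bystander, to be left alone
- spice_jar: clear spice jar with a black flip-top lid, 48 mm across, 91 mm tall, standing on the counter to the left of the loose cartons; a bystander, to be left alone
- spring_clip: chrome spring clip lying flat on the counter between the two loose cartons, 50 x 20 x 18 mm; a bystander, to be left alone

How it is judged (in metres and radians):
On the way, in this order (a step that is already met when the one before it is completed fails the run):
1. the layer is laid on the slab, two cartons lengthwise side by side and one crosswise in front of them, let go, before the jaw presses ((((z of carton_laid in the frame of press between 0.01 and 0.021 m and angle between carton_laid's own z axis and vertical below 0.12 rad and x of carton_laid in the frame of press between 0.02 and 0.049 m and y of carton_laid in the frame of press between -0.024 and -0.01 m and angle between the x axis of carton_laid and the x axis of press, either way round below 0.14 rad) and (z of carton_1 in the frame of press between 0.01 and 0.021 m and angle between carton_1's own z axis and vertical below 0.12 rad and x of carton_1 in the frame of press between 0 and 0.049 m and y of carton_1 in the frame of press between 0.008 and 0.028 m and angle between the x axis of carton_1 and the x axis of press, either way round below 0.14 rad) and horizontal distance between carton_1 and carton_laid below 0.06 m and (z of carton_2 in the frame of press between 0.01 and 0.021 m and angle between carton_2's own z axis and vertical below 0.12 rad and x of carton_2 in the frame of press between -0.07 and 0.005 m and y of carton_2 in the frame of press between -0.014 and 0.014 m and angle between the x axis of carton_2 and the y axis of press, either way round below 0.14 rad) and contact force between the fingers and carton_laid below 0.5 N and contact force between the fingers and carton_1 below 0.5 N and contact force between the fingers and carton_2 below 0.5 N) or ((z of carton_laid in the frame of press between 0.01 and 0.021 m and angle between carton_laid's own z axis and vertical below 0.12 rad and x of carton_laid in the frame of press between 0.02 and 0.049 m and y of carton_laid in the frame of press between -0.024 and -0.01 m and angle between the x axis of carton_laid and the x axis of press, either way round below 0.14 rad) and (z of carton_2 in the frame of press between 0.01 and 0.021 m and angle between carton_2's own z axis and vertical below 0.12 rad and x of carton_2 in the frame of press between 0 and 0.049 m and y of carton_2 in the frame of press between 0.008 and 0.028 m and angle between the x axis of carton_2 and the x axis of press, either way round below 0.14 rad) and horizontal distance between carton_2 and carton_laid below 0.06 m and (z of carton_1 in the frame of press between 0.01 and 0.021 m and angle between carton_1's own z axis and vertical below 0.12 rad and x of carton_1 in the frame of press between -0.07 and 0.005 m and y of carton_1 in the frame of press between -0.014 and 0.014 m and angle between the x axis of carton_1 and the y axis of press, either way round below 0.14 rad) and contact force between the fingers and carton_laid below 0.5 N and contact force between the fingers and carton_2 below 0.5 N and contact force between the fingers and carton_1 below 0.5 N)) and value of joint spring below 0.002 m), for 0.2 s.
2. the paddles, squeezed by the fingers, have brought the jaw up so that it presses on the crosswise carton ((contact force between the fingers and paddle_left above 3 N or contact force between the fingers and paddle_right above 3 N) and value of joint spring above 0.003 m and (contact force between plate and carton_1 above 2 N or contact force between plate and carton_2 above 2 N)), for 0.1 s.
At the end, for the whole second after the job is handed in: Fingers still squeeze the paddles (over 3 N); plate pushed in 4.5-12.5 mm, over 3.5 N on the cross carton; all three upright on the slab, square to 8 deg, none touched by a finger, tight along the press to 3.5 mm; pair within 10 mm of each other, cross one centred to 14 mm ((((z of carton_laid in the frame of press between 0.01 and 0.021 m and angle between carton_laid's own z axis and vertical below 0.12 rad and x of carton_laid in the frame of press between 0.0395 and 0.049 m and y of carton_laid in the frame of press between -0.024 and -0.01 m and angle between the x axis of carton_laid and the x axis of press, either way round below 0.14 rad) and (z of carton_1 in the frame of press between 0.01 and 0.021 m and angle between carton_1's own z axis and vertical below 0.12 rad and x of carton_1 in the frame of press between 0.0395 and 0.049 m and y of carton_1 in the frame of press between 0.008 and 0.028 m and angle between the x axis of carton_1 and the x axis of press, either way round below 0.14 rad) and horizontal distance between carton_1 and carton_laid below 0.043 m and (z of carton_2 in the frame of press between 0.01 and 0.021 m and angle between carton_2's own z axis and vertical below 0.12 rad and x of carton_2 in the frame of press between -0.01 and 0 m and y of carton_2 in the frame of press between -0.014 and 0.014 m and angle between the x axis of carton_2 and the y axis of press, either way round below 0.14 rad) and contact force between the fingers and carton_laid below 0.5 N and contact force between the fingers and carton_1 below 0.5 N and contact force between the fingers and carton_2 below 0.5 N and contact force between plate and carton_2 above 3.5 N) or ((z of carton_laid in the frame of press between 0.01 and 0.021 m and angle between carton_laid's own z axis and vertical below 0.12 rad and x of carton_laid in the frame of press between 0.0395 and 0.049 m and y of carton_laid in the frame of press between -0.024 and -0.01 m and angle between the x axis of carton_laid and the x axis of press, either way round below 0.14 rad) and (z of carton_2 in the frame of press between 0.01 and 0.021 m and angle between carton_2's own z axis and vertical below 0.12 rad and x of carton_2 in the frame of press between 0.0395 and 0.049 m and y of carton_2 in the frame of press between 0.008 and 0.028 m and angle between the x axis of carton_2 and the x axis of press, either way round below 0.14 rad) and horizontal distance between carton_2 and carton_laid below 0.043 m and (z of carton_1 in the frame of press between 0.01 and 0.021 m and angle between carton_1's own z axis and vertical below 0.12 rad and x of carton_1 in the frame of press between -0.01 and 0 m and y of carton_1 in the frame of press between -0.014 and 0.014 m and angle between the x axis of carton_1 and the y axis of press, either way round below 0.14 rad) and contact force between the fingers and carton_laid below 0.5 N and contact force between the fingers and carton_2 below 0.5 N and contact force between the fingers and carton_1 below 0.5 N and contact force between plate and carton_1 above 3.5 N)) and value of joint spring between 0.0045 and 0.0125 m and (contact force between the fingers and paddle_left above 3 N or contact force between the fingers and paddle_right above 3 N)); the arm keeps its last pose, push and grip.
It fails at once if the jaw is squeezed so hard that the plate's spring all but bottoms out (over 14.5 mm): the cartons are crushed (value of joint spring above 0.0145 m).
It fails at once if the fingers push the jaw plate or the rod directly (contact force between the fingers and plate above 3 N or contact force between the fingers and rod above 3 N).
It fails at once if a bystander is moved by more than 20 mm (distance of any of tumbler_1, tumbler_2, tumbler_3, jigger, bowl, spice_jar, spring_clip from where it was at the start of the episode above 0.02 m).
It also fails if it takes over 72 s, if anything falls off the work surface, if the arm or the gripper's body presses on something with over 40 N, if the wrist force passes 120 N, or if a joint passes its speed limit or range.

ROBOT

A 6-joint arm with a two-finger parallel gripper is mounted at the origin on the work surface. World frame = base frame: x ahead of the robot, y to its left, z up, the work surface at z = 0. Lengths are in mm, angles in rad, forces in N, time in s.
With the tool pointing down it reaches from about 350 to 875 mm from the base axis. Payload 4.2 kg.
Tool frame: the origin (TCP) lies between the finger pads; the fingertips stand 25 mm ahead of it and the grasp point (between the pads) lies 6 mm ahead of it; z points along the fingers, y is the line along which they close (so a half turn about z gives the same grasp; the last joint's range is limited). The gripper opens to 85 mm and grips with 20 to 120 N. Pads are 22 mm wide; open, the fingers measure 114 mm over their backs; the gripper's body (76 mm by 85 mm) begins 54 mm behind the grasp point. The pads swing forward as they close: fully open they stand 13 mm farther back than shut.
Start: joints at [-0.987, 0.385, 0.008, 0, -1.194, -0.259], TCP at [199.465, -592.295, 256.312] pointing down, gripper open.
Joint ranges: [-3.14, 3.14], [-1.21, 2.06], [-1.07, 1.41], [-3.16, 2.05], [-2.99, -0.16], [-3.1, 3.1]. Speed limits (rad/s): [2.79, 2.79, 3.14, 3.14, 3.14, 3.14].

INTERFACE

Orientations are given as a unit quaternion [x, y, z, w].
In Python, from bench import arm gives the robot as it stands.
- The arm moves only by the shell command python3 -m pendant 'ROWS'. ROWS is JSON, a list of rows, each a list of 7 numbers: the shift along the tool's x, y, z in m, then the turn, a rotation vector about the tool's x, y, z in degrees, then the finger opening in m, from 0 to 0.0854. In form: [[x, y, z, wx, wy, wz, fingers], ...]. A call has 1 to 12 rows; each row shifts and turns the commanded pose from where the row before left it, along the tool's axes as they then stand; what a row does not reach is not made up. A row lasts 1/10 s, in which the tool goes at most 50 mm and 8.59 degrees, less where a joint would pass 70% of its speed; a pose out of reach is approached as far as the arm can. A call is refused whole if a number of a shift passes 0.05 or a number of a turn 8.59, either way. A call with a gripper value outside its range is refused whole. The fingers move at their own pace and stop on an object; the grip force is fixed at half the most. Time passes only in rows, so rows that do not move let the fingers close. It gives the time, the measured TCP pose, the force, the opening and the grip force at its end, in the units of the state.
- arm.read_state(): the state, without advancing time (a new reading comes with each control period).
- arm.get_image(name): name is "side" or "top" or "wrist"; returns a dict with "image" (420x560x3 uint8, red, green, blue), "fx", "fy", "cx", "cy" (pixels), "k1" (the pictures are not rectified: a ray, as slopes to the right and down, at radius r is drawn at 1 + k1 r^2 times it, then the intrinsics apply), "xyz" and "rotation" of the camera in the world. Camera axes: x right, y down, z forward; pixel columns grow to the right and rows downward; lengths in mm; the calibration is good to about 2 mm. A picture is of the moment at which its call begins. There is no depth.
- arm.job_done(): hands the job in; it is judged then, once.
The state is a dict: "clock": time; "joints": joint angles; "joint_vel": joint speeds; "joint_efforts": joint torques, N m; "position": TCP position; "ee_rot": TCP orientation; "contact_force": force on the tool from outside, world axes, zero at the start; "wrist_torque": the same for the moment, N m; "gripper_width": finger opening in mm; "grasp_force": force on a finger pad.
Only numpy, scipy, OpenCV 4.12 (cv2) and the standard library are available. Lean on these libraries where they do the work, as an engineer would, in place of code of your own. Each camera call takes 0.05 s, during which the arm holds its last target. There are 200 camera calls.

## Working session

There is one attempt and no reset: what is moved stays moved. The work goes in short steps, Python scripts to look and compute and a shell command to move; the robot and the scene stay as the last step left them, time stands still between calls to the robot, and variables do not carry over. Pictures are saved under pics/ and viewed, at most 10 in all, crops included, and the job is handed in when it is done.

```bash
mkdir -p pics; cat > h.py <<'E'
import numpy as np, cv2
from bench import arm
def snap(name,fn=None):
    d=arm.get_image(name)
    if fn: cv2.imwrite('pics/'+fn,cv2.cvtColor(np.asarray(d['image']),cv2.COLOR_RGB2BGR))
    np.save('cam_'+name+'.npy',d,allow_pickle=True)
    return d
def load(name): return np.load('cam_'+name+'.npy',allow_pickle=True).item()
def Rm(d):
    R=np.array(d['rotation'],float)
    if R.size==4:
        from scipy.spatial.transform import Rotation as Ro
        return Ro.from_quat(R).as_matrix()
    return R.reshape(3,3)
def ray(d,uv):
    uv=np.atleast_2d(np.array(uv,float))
    q=(uv-[d['cx'],d['cy']])/[d['fx'],d['fy']]
    p=q.copy()
    for _ in range(30): p=q/(1+d['k1']*(p**2).sum(1,keepdims=True))
    v=np.c_[p,np.ones(len(p))]@Rm(d).T
    return np.array(d['xyz'],float),v
def onz(d,uv,z):
    o,v=ray(d,uv); return o+v*((z-o[2])/v[:,2:])
def proj(d,P):
    c=(np.atleast_2d(P)-np.array(d['xyz']))@Rm(d); p=c[:,:2]/c[:,2:]
    p=p*(1+d['k1']*(p**2).sum(1,keepdims=True))
    return p*[d['fx'],d['fy']]+[d['cx'],d['cy']]
def tri(ds,uvs):
    A=np.zeros((3,3));b=np.zeros(3)
    for d,uv in zip(ds,uvs):
        o,v=ray(d,uv); v=v[0]/np.linalg.norm(v[0]); M=np.eye(3)-np.outer(v,v); A+=M;b+=M@o
    return np.linalg.solve(A,b)
E
python3 - <<'E'
from h import *
ims=[]
for n in('top','side'):
    d=snap(n,n+'0.png'); print(n,d['xyz'],d['fx'],d['k1'],np.round(Rm(d),3).tolist())
d=snap('wrist','wrist0.png'); print(d['xyz'],d['fx'],np.round(Rm(d),3).tolist())
print(arm.read_state())
E
```

```text
top [ 292.56475392  115.80599014 1240.75090201] 498.13404391653467 -0.1544060428992678 [[0.049, -0.977, 0.209], [-0.999, -0.048, 0.005], [0.005, -0.209, -0.978]]
side [139.50819093 872.07371641 601.96175359] 519.8447444898252 0.03646490484314268 [[-0.881, -0.238, 0.409], [-0.473, 0.476, -0.741], [-0.018, -0.847, -0.532]]
[ 122.44626071 -617.87384302  373.73935916] 296.59016915680513 [[-0.319, 0.899, 0.3], [0.948, 0.302, 0.101], [0.001, 0.316, -0.949]]
{'clock': 0.15, 'joints': array([-9.87430391e-01,  3.85369279e-01,  6.96106534e-03, -2.93028295e-04,
       -1.19401267e+00, -2.58595701e-01]), 'joint_vel': array([-6.11582683e-05, -2.42431293e-03,  2.62705825e-03, -5.43763940e-05,
       -4.87635702e-05,  9.67200609e-04]), 'joint_efforts': array([-2.66037187e-04, -3.92679262e+01,  1.88580608e+01,  4.18850631e+00,
       -3.38000093e-03, -5.05361513e-06]), 'position': array([ 199.31092453, -591.96032396,  255.49637586]), 'ee_rot': array([-1.61619042e-01,  9.86852880e-01,  7.97013146e-04, -2.07640716e-04]), 'contact_force': array([-0.02250372, -0.31967653, -0.48971997]), 'wrist_torque': array([-0.04555685, -0.03147473, -0.03297733]), 'grasp_force': 0.0, 'gripper_width': 85.46684051194926}
```

View pics/top0.png

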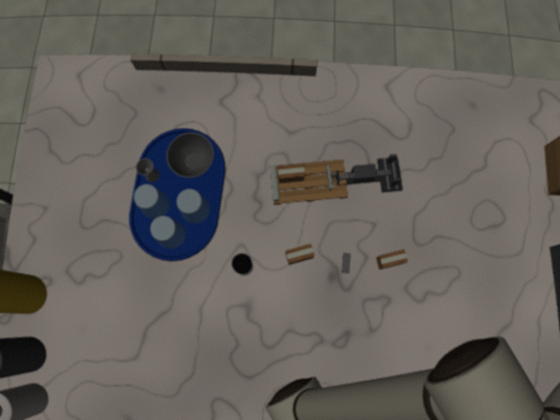

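View pics/side0.png

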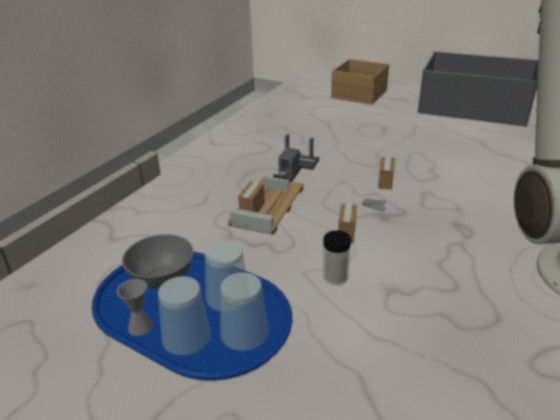

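Top shows the press from fence (275,185) to paddles (393,173), with the loose cartons at (300,254) and (392,260). The clip is at (346,263), the jar at (242,264) and the laid carton at (291,174). Side shows the same cartons at (347,220) and (387,172).

```bash
python3 - <<'E'
from h import *
d=load('top');s=load('side')
im=cv2.cvtColor(np.asarray(d['image']),cv2.COLOR_RGB2BGR)[135:285,225:415]
im2=cv2.cvtColor(np.asarray(s['image']),cv2.COLOR_RGB2BGR)[130:290,220:410]
a=cv2.resize(im,(760,600),interpolation=cv2.INTER_CUBIC)
a=cv2.convertScaleAbs(a,alpha=1.5)
cv2.imwrite('pics/topc.png',a)
for n,uv,z in [('c1',(300,254),50),('c2',(392,260),50),('clip',(346,263),18),('fence',(275,185),37),('pad',(393,173),72),('jar',(242,264),91),('laid',(291,174),65)]:
    print(n,onz(d,uv,z).round())
print(tri([d,s],[(300,252),(347,213)]),tri([d,s],[(392,258),(387,164)]))
E
```

```text
c1 [[436.  73.  50.]]
c2 [[ 432. -150.   50.]]
clip [[423. -42.  18.]]
fence [[608. 142.  37.]]
pad [[ 644. -146.   72.]]
jar [[402. 208.  91.]]
laid [[630. 104.  65.]]
[441.6073917   73.52178172  46.46356505] [ 436.96060143 -149.63276553   49.29266278]
```

View pics/topc.png

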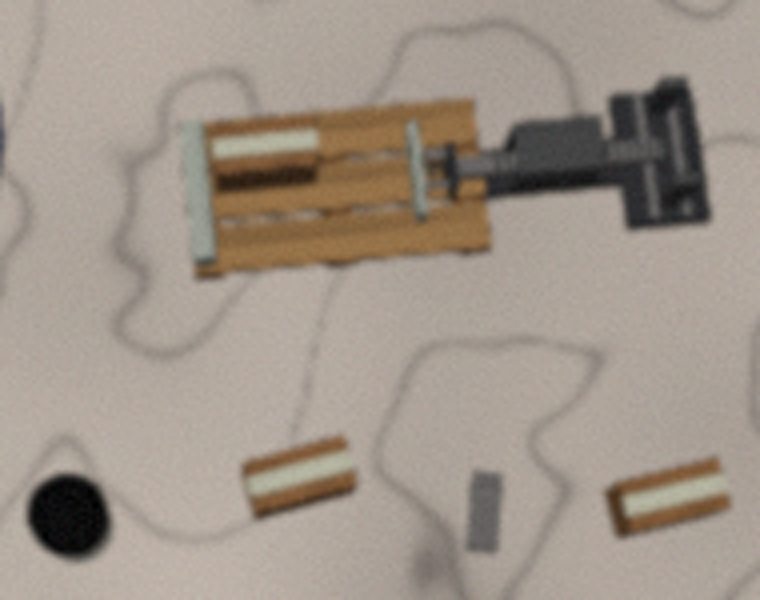

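Carton stripes lie along about (-0.28, 0.96) in world, nearly the tool's y already. Next is a hover over carton 2.

```bash
python3 -m pendant '[[-0.033,0.031,0,0,0,0,0.085],[-0.033,0.031,0,0,0,0,0.085],[-0.033,0.031,0,0,0,0,0.085],[-0.033,0.031,0,0,0,0,0.085],[-0.033,0.031,0,0,0,0,0.085],[-0.033,0.031,0,0,0,0,0.085],[-0.033,0.031,0,0,0,0,0.085],[-0.033,0.031,0,0,0,0,0.085],[-0.033,0.031,0,0,0,0,0.085],[-0.033,0.031,0,0,0,0,0.085],[-0.033,0.031,0,0,0,0,0.085],[0,0,0,0,0,0,0.085]]'
python3 - <<'E'
from h import *
d=snap('wrist','w1.png'); print(d['xyz'])
print(proj(d,[[436,73,50],[432,-150,50],[423,-42,18],[608,142,37],[644,-146,72],[630,104,65]]).round())
np.save('w1.npy',d,allow_pickle=True)
E
```

```text
clock: 1.35
position: [436.7, -149.7, 256.3]
ee_rot: [-0.165, 0.986, 0.0, 0.001]
contact_force: [-0.9, 0.2, -0.2]
gripper_width: 84.9
grasp_force: 0.0
[ 359.77617901 -176.06666612  374.63982848]
[[454. 243.]
 [279. 180.]
 [363. 195.]
 [432. 357.]
 [227. 341.]
 [409. 379.]]
```

View pics/w1.png

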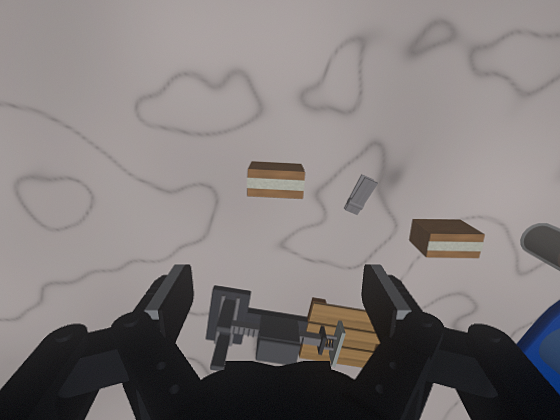

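Wrist view shows carton 2's top around (276,183), carton 1's around (447,240), and the clip at (361,194). Next I measure the tape stripes on both in the wrist and top views.

```bash
cat >> h.py <<'E'
def stripes(d,box=None,show=False):
    """pale tape rectangles inside brown cartons: list of (centre px, corner px)"""
    im=np.asarray(d['image']); 
    im=cv2.resize(im,None,fx=4,fy=4,interpolation=cv2.INTER_CUBIC)
    hsv=cv2.cvtColor(im,cv2.COLOR_RGB2HSV)
    br=cv2.inRange(hsv,(3,95,40),(22,255,255))
    lab=cv2.cvtColor(im,cv2.COLOR_RGB2LAB).astype(int)
    pale=((lab[...,1]<128)&(hsv[...,2]>90)).astype(np.uint8)*255
    near=cv2.dilate(br,np.ones((25,25)))
    m=cv2.morphologyEx(pale&near,cv2.MORPH_OPEN,np.ones((9,9)))
    out=[]
    for c in cv2.findContours(m,cv2.RETR_EXTERNAL,cv2.CHAIN_APPROX_NONE)[0]:
        if cv2.contourArea(c)<400: continue
        r=cv2.minAreaRect(c)
        f=lambda p:(np.array(p)+.5)/4-.5
        out.append((f(r[0]),f(cv2.boxPoints(r)),cv2.contourArea(c)/16))
    return out
E
python3 - <<'E'
from h import *
for n in('w1','cam_top','cam_side'):
    d=np.load(n+'.npy',allow_pickle=True).item()
    for c,b,a in stripes(d):
        P=onz(d,b,50); e1=P[1]-P[0];e2=P[2]-P[1]
        if np.linalg.norm(e1)<np.linalg.norm(e2): e1,e2=e2,e1
        print(n,c.round(1),round(a),'ctr',onz(d,c,50)[0].round(1),'L',np.linalg.norm(e1).round(1),np.linalg.norm(e2).round(1),'ang',np.degrees(np.arctan2(e1[1],e1[0])).round(1)%180)
E
```

```text
w1 [338.8 347.7] 91 ctr [625.9   3.6  50. ] L 52.7 5.0 ang 8.199999999999989
w1 [469.4 243. ] 54 ctr [430.5  89.6  50. ] L 30.9 3.0 ang 109.2
w1 [435.  242.4] 26 ctr [443.   51.1  50. ] L 15.6 2.7 ang 109.1
w1 [288.  188.2] 66 ctr [ 437.  -137.1   50. ] L 34.3 3.1 ang 106.0
w1 [259.6 186.8] 55 ctr [ 445.9 -167.9   50. ] L 28.8 2.9 ang 106.1
w1 [290.8 180.9] 34 ctr [ 428.  -137.1   50. ] L 18.3 2.7 ang 106.9
w1 [271.5 179.9] 44 ctr [ 434.  -157.8   50. ] L 23.9 2.7 ang 106.6
w1 [253.8 179. ] 28 ctr [ 439.5 -176.9   50. ] L 14.8 2.6 ang 109.0
cam_top [393.4 258.2] 87 ctr [ 436.5 -152.9   50. ] L 63.6 10.8 ang 105.2
cam_top [299.7 252.8] 92 ctr [439.4  74.4  50. ] L 64.1 10.7 ang 107.9
cam_top [290.8 170.4] 80 ctr [643.6 104.9  50. ] L 61.2 10.3 ang 97.7
cam_side [249.5 190.5] 58 ctr [653.2  90.2  50. ] L 55.5 15.7 ang 100.0
```

```bash
sed -i 's/near=cv2.dilate(br,np.ones((25,25)))/near=cv2.morphologyEx(br,cv2.MORPH_CLOSE,np.ones((121,121))) if d["fx"]<400 else cv2.dilate(br,np.ones((25,25)))/' h.py
python3 - <<'E'
from h import *
w=np.load('w1.npy',allow_pickle=True).item(); t=load('top')
for c,b,a in stripes(w):
        P=onz(w,b,50); e1=P[1]-P[0];e2=P[2]-P[1]
        if np.linalg.norm(e1)<np.linalg.norm(e2): e1,e2=e2,e1
        print(c.round(1),round(a),'ctr',onz(w,c,50)[0].round(1),'L',np.linalg.norm(e1).round(1),np.linalg.norm(e2).round(1),'ang',np.degrees(np.arctan2(e1[1],e1[0])).round(1)%180)
ws=sorted([c for c,b,a in stripes(w) if a>300],key=lambda c:c[0])
print(tri([w,t],[ws[0],(393.4,258.2)]),tri([w,t],[ws[1],(299.7,252.8)]) if len(ws)>1 else '')
E
```

```text
[339.  346.8] 97 ctr [624.4   3.2  50. ] L 49.6 5.4 ang 8.400000000000006
[453.4 245.8] 420 ctr [439.9  73.8  50. ] L 61.2 11.3 ang 108.1
[275.1 183.8] 527 ctr [ 437.  -152.5   50. ] L 62.1 11.6 ang 106.0
[ 436.40477516 -152.58469277   51.76686503] [439.70224787  74.24757355  49.45834087]
```

```bash
python3 -m pendant '[[0.0007,-0.0028,0,0,0,3,0.085],[0,0,0.045,0,0,0,0.085],[0,0,0.045,0,0,0,0.085],[0,0,0.045,0,0,0,0.085],[0,0,0.045,0,0,0,0.085],[0,0,0.032,0,0,0,0.085],[0,0,0,0,0,0,0.085],[0,0,0,0,0,0,0.05],[0,0,0,0,0,0,0.05],[0,0,0,0,0,0,0.05],[0,0,0,0,0,0,0.05],[0,0,0,0,0,0,0.05]]'
```

```text
clock: 2.6
position: [436.1, -156.3, 46.1]
ee_rot: [-0.136, 0.991, -0.0, 0.002]
contact_force: [-0.4, 0.0, 8.5]
gripper_width: 63.0
grasp_force: 68.2
```

```bash
python3 -m pendant '[[0,0,-0.04,0,0,0,0.05],[0,0,-0.05,0,0,0,0.05],[0,0,-0.05,0,0,0,0.05],[0,0,-0.05,0,0,0,0.05],[-0.032,0.036,-0.02,0,0,2,0.05],[-0.032,0.036,0,0,0,2,0.05],[-0.032,0.036,0,0,0,2,0.05],[-0.032,0.036,0,0,0,2,0.05],[0,0,0,0,0,0,0.05],[0,0,0,0,0,0,0.05]]'
python3 - <<'E'
from h import *
d=snap('wrist','w2.png'); np.save('w2.npy',d,allow_pickle=True); print(d['xyz'])
E
```

```text
clock: 3.6
position: [527.1, 11.3, 253.2]
ee_rot: [-0.067, 0.998, 0.0, -0.001]
contact_force: [-0.8, -0.0, -1.1]
gripper_width: 62.6
grasp_force: 67.3
[446.79324032   0.57368674 371.65023104]
```

View pics/w2.png

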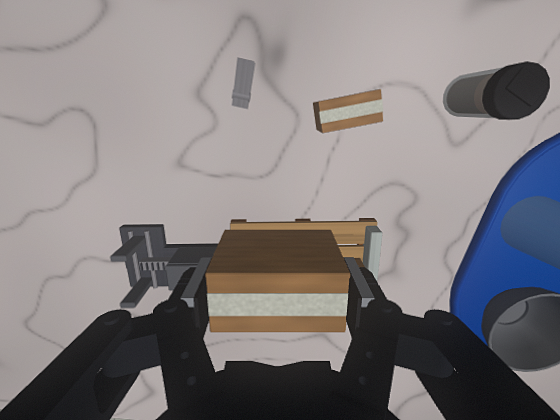

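Carton held upright between the fingers (top at rows 290–330). It hides the slab (rows 218–260), so I move forward to see the press above it.

```bash
python3 -m pendant '[[-0.04,0,0,0,0,0,0.05],[-0.045,0,0,0,0,0,0.05],[-0.04,0,0,0,0,0,0.05],[0,0,0,0,0,0,0.05],[0,0,0,0,0,0,0.05]]'
python3 - <<'E'
from h import *
d=snap('wrist','w3.png'); np.save('w3.npy',d,allow_pickle=True); print(d['xyz'])
E
```

```text
clock: 4.15
position: [650.8, 25.6, 252.3]
ee_rot: [-0.065, 0.998, -0.0, -0.001]
contact_force: [-1.7, 1.0, -1.7]
gripper_width: 62.7
grasp_force: 67.4
[570.60101677  15.21128716 370.9517335 ]
```

View pics/w3.png

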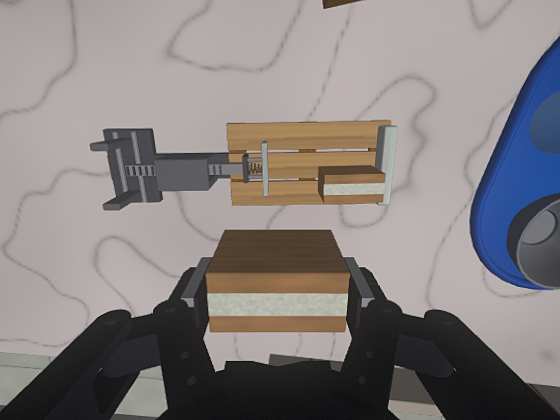

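```bash
python3 - <<'E'
from h import *
d=np.load('w3.npy',allow_pickle=True).item(); t=load('top')
im=np.asarray(d['image']); hsv=cv2.cvtColor(im,cv2.COLOR_RGB2HSV)
m=cv2.inRange(hsv,(3,80,60),(25,255,255)); m[212:]=0; m[:100]=0
# edges of slab on plane z=15
top=[];bot=[];lef=[]
for c in range(240,372,3):
    r=np.where(m[:,c])[0]
    if len(r): top.append((c,r.min()-.5))
    if c<312: bot.append((c,r.max()+.5))
for r in list(range(130,148,2))+list(range(182,200,2)):
    c=np.where(m[r])[0]; lef.append((c.min()-.5,r))
def line(pts):
    P=onz(d,pts,15)[:,:2]; vx,vy,x,y=cv2.fitLine(P.astype(np.float32),cv2.DIST_HUBER,0,.01,.01).ravel()
    return np.array([x,y]),np.array([vx,vy])
T,B,L=line(top),line(bot),line(lef)
for n,l in zip('TBL',(T,B,L)): print(n,l[0].round(1),(np.degrees(np.arctan2(l[1][1],l[1][0]))%180).round(2))
u=T[1]*np.sign(T[1][1])+B[1]*np.sign(B[1][1]); u/=np.linalg.norm(u)
v=np.array([-u[1],u[0]])  # press y
w=(T[0]-B[0])@v; print('width',w)
yo=((T[0]+B[0])/2)@v; xo=L[0]@u+100
O=u*xo+v*yo; a=np.arctan2(u[1],u[0]); print('press O',O.round(1),'yaw',np.degrees(a).round(2))
np.save('press.npy',[*O,a])
def W(x,y,z): return [*(O+u*x+v*y),z]
# check: fence foot/ends, paddles, in picture
print(proj(d,[W(75,45,37),W(75,-45,37),W(-217.5,35,72),W(-217.5,-35,72),W(-78,30,42),W(-78,-30,42)]).round(1))
print('top',proj(t,[W(75,45,37),W(75,-45,37),W(-100,50,15),W(-100,-50,15)]).round(1))
# laid stripe
for c,b,ar in stripes(d):
    if 300<c[0]<400 and c[1]<210:
        for z in(50,65):
            P=onz(d,c,z)[0]; print('laid z',z,P.round(1),'press',((P[:2]-O)@u).round(1),((P[:2]-O)@v).round(1))
        print('tri',tri([d,t],[c,(290.8,170.4)]).round(1))
        P=onz(d,b,65);e=max((P[1]-P[0],P[2]-P[1]),key=np.linalg.norm);print('L',np.linalg.norm(e),np.degrees(np.arctan2(e[1],e[0]))%180)
# jaw plate: pale pixels near col 265
hs=im[150:190,255:275].astype(int); print(im[165,255:275].tolist())
E
```

```text
T [581.1  41.8] 98.33
B [684.   26.1] 97.5
L [633.9 -35.8] 8.61
width 99.7527
press O [628.4  64.4] yaw 97.92
[[384.7 126.5]
 [376.4 205.5]
 [ 97.9 141. ]
 [111.2 208.6]
 [243.7 142.3]
 [246.  195.4]]
top [[278.3 198.5]
 [275.2 163.9]
 [347.2 196.5]
 [342.6 159. ]]
laid z 50 [643.1 109.6  50. ] press 42.7 -20.8
laid z 65 [639.7 105.2  65. ] press 38.8 -16.9
tri [639.5 105.1  65.2]
L 62.783173254096376 98.79372517228873
[[83, 70, 63], [161, 129, 91], [159, 125, 86], [43, 49, 62], [115, 100, 90], [170, 133, 88], [103, 88, 73], [112, 118, 121], [164, 168, 167], [156, 161, 158], [157, 163, 158], [152, 159, 157], [135, 134, 129], [152, 127, 96], [175, 137, 89], [172, 137, 93], [171, 136, 92], [171, 137, 92], [172, 136, 93], [172, 136, 93]]
```

```bash
python3 - <<'E'
from h import *
d=np.load('w3.npy',allow_pickle=True).item()
x,y,a=np.load('press.npy'); a=np.radians(98.2); np.save('press.npy',[x,y,a]); O=np.array([x,y]);u=np.array([np.cos(a),np.sin(a)]);v=np.array([-u[1],u[0]])
P=onz(d,(266.8,165),42)[0,:2]-O; print('face x',P@u)
from scipy.spatial.transform import Rotation as Ro
s=arm.read_state(); R=Ro.from_quat(s['ee_rot']).as_matrix(); p=s['position']
print('tool y ang',np.degrees(np.arctan2(R[1,1],R[0,1])),'tilt',R[:,2].round(4))
m=[q for q in stripes(d) if q[2]>800]
for c,b,ar in m:
    H=onz(d,c,256)[0]; Q=onz(d,b,256);e=max((Q[1]-Q[0],Q[2]-Q[1]),key=np.linalg.norm)
    print('held',c,H.round(1),'L',np.linalg.norm(e).round(1),'ang',(np.degrees(np.arctan2(e[1],e[0]))%180).round(1),'offs tool',(R.T@(H-p)).round(1))
    off=R.T@(H-p)
    for nm,t in(('len',(38,18)),):
        T=O+u*t[0]+v*t[1]; print(nm,T.round(1),'tool shift (at current rot)',(R.T@(np.r_[T,256]-H)).round(1))
E
```

```text
face x -53.29577578424292
tool y ang 97.51749716502837 tilt [-1.8e-03 -2.0e-04 -1.0e+00]
held [277.125      303.99996948] [654.4  26.  256. ] L 61.6 ang 97.5 offs tool [-4.1 -0.2 -3. ]
len [605.1  99.5] tool shift (at current rot) [39.2 79.3  0.1]
```

```bash
python3 -m pendant '[[0.0195,0.0395,0,0,0,-0.7,0.05],[0.0195,0.0395,0,0,0,0,0.05],[0,0,0.045,0,0,0,0.05],[0,0,0.045,0,0,0,0.05],[0,0,0.045,0,0,0,0.05],[0,0,0.045,0,0,0,0.05],[0,0,0,0,0,0,0.05],[0,0,0,0,0,0,0.05],[0,0,0,0,0,0,0.05]]'
python3 - <<'E'
from h import *
from scipy.spatial.transform import Rotation as Ro
x,y,a=np.load('press.npy'); O=np.array([x,y]);u=np.array([np.cos(a),np.sin(a)]);v=np.array([-u[1],u[0]])
s=arm.read_state(); p=s['position'];R=Ro.from_quat(s['ee_rot']).as_matrix(); print(p, s['contact_force'])
C=p+R@[-4.1,-.2,0]; print((C[:2]-O)@u,(C[:2]-O)@v)
d=snap('wrist','w4.png'); np.save('w4.npy',d,allow_pickle=True)
for c,b,ar in stripes(d):
    H=onz(d,c,p[2]+4)[0]; L=onz(d,c,65)[0]; print(c,ar,'at held z',(H[:2]-O)@u,(H[:2]-O)@v,'at 65',(L[:2]-O)@u,(L[:2]-O)@v)
E
```

```text
clock: 5.1
position: [603.6, 100.2, 77.1]
ee_rot: [-0.073, 0.997, 0.001, 0.003]
contact_force: [-0.0, 0.5, -1.1]
gripper_width: 63.0
grasp_force: 67.3
[603.61544122 100.17442625  77.08998883] [-0.04635914  0.54964764 -1.05462507]
38.71873705192678 15.288179254634176
[278.375 339.625] 1694.1875 at held z 39.476680829831 -3.9894524297396936 at 65 39.57767102917283 -18.861566578921
[276.875 304.   ] 3050.1875 at held z 38.72766599671041 16.054902330880413 at 65 38.722865205918104 4.013856463607007
[130.29711914 296.99783325] 529.40625 at held z -27.095602475897856 19.86461052645459 at 65 -36.39729357869049 8.36164853190349
[127.125 231.875] 121.84375 at held z -23.52997427633681 51.63459380935739 at 65 -32.328055409070146 44.61882998422183
```

```bash
python3 -m pendant '[[0.0015,0,0,0,0,0,0.05],[0,0,0.006,0,0,0,0.05],[0,0,0.006,0,0,0,0.05],[0,0,0.0025,0,0,0,0.05],[0,0,0,0,0,0,0.05]]'
```

```text
clock: 5.65
position: [600.7, 99.8, 61.2]
ee_rot: [-0.073, 0.997, -0.0, 0.001]
contact_force: [-4.5, -0.2, 11.8]
gripper_width: 62.7
grasp_force: 69.0
```

```bash
python3 -m pendant '[[0,0,0,0,0,0,0.072],[0,0,0,0,0,0,0.085],[0,0,0,0,0,0,0.085],[0,0,-0.02,0,0,0,0.085],[0,0,-0.045,0,0,0,0.085],[0,0,-0.045,0,0,0,0.085],[0,0,-0.045,0,0,0,0.085],[-0.02,-0.03,-0.035,0,0,0,0.085],[-0.025,-0.035,0,0,0,0,0.085],[0,0,0,0,0,0,0.085],[0,0,0,0,0,0,0.085]]'
python3 - <<'E'
from h import *
x,y,a=np.load('press.npy'); O=np.array([x,y]);u=np.array([np.cos(a),np.sin(a)]);v=np.array([-u[1],u[0]])
d=snap('wrist','w5.png'); np.save('w5.npy',d,allow_pickle=True)
for c,b,ar in stripes(d):
    L=onz(d,c,65)[0];Q=onz(d,b,65);e=max((Q[1]-Q[0],Q[2]-Q[1]),key=np.linalg.norm); print(c,round(ar),((L[:2]-O)@u).round(1),((L[:2]-O)@v).round(1),'L',np.linalg.norm(e).round(1),(np.degrees(np.arctan2(e[1],e[0])-a)%180).round(1))
E
```

```text
clock: 6.75
position: [654.0, 41.0, 247.5]
ee_rot: [-0.071, 0.997, 0.0, -0.001]
contact_force: [0.0, 0.2, 0.4]
gripper_width: 84.9
grasp_force: 0.0
[340.375      185.62501526] 620 38.8 -17.0 L 62.1 0.7
[342.5   150.375] 708 38.5 19.4 L 62.4 179.9
[251.34024048 164.37591553] 305 -53.5 5.3 L 55.4 90.1
[374.375 127.625] 33 68.0 41.3 L 10.0 96.2
```

View pics/w5.png

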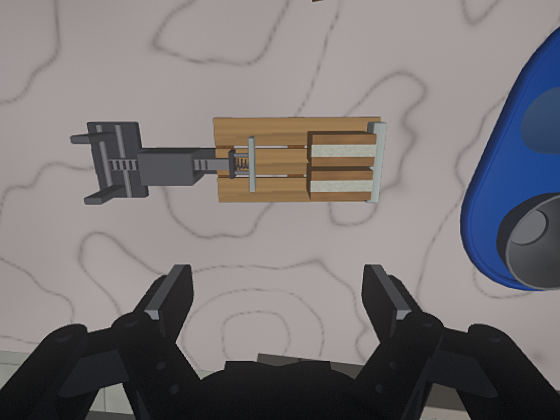

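Second lengthwise carton now stands at press (38.5, 19.4), square; both tops show at (342,150) and (340,186). Now I fetch carton 1.

```bash
python3 -m pendant '[[0.041,0.0125,0,0,0,0,0.085],[0.041,0.0125,0,0,0,0,0.085],[0.041,0.0125,0,0,0,0,0.085],[0.041,0.0125,0,0,0,0,0.085],[0.0417,0.0127,0,0,0,0,0.085],[0,0,0.04,0,0,-5,0.085],[0,0,0.04,0,0,-5,0.085],[0,0,0,0,0,0,0.085],[0,0,0,0,0,0,0.085]]'
python3 - <<'E'
from h import *
d=snap('wrist','w6.png')
from scipy.spatial.transform import Rotation as Ro
s=arm.read_state(); R=Ro.from_quat(s['ee_rot']).as_matrix(); p=s['position']
for c,b,ar in stripes(d):
    L=onz(d,c,50)[0];Q=onz(d,b,50);e=max((Q[1]-Q[0],Q[2]-Q[1]),key=np.linalg.norm); print(c,round(ar),L.round(1),'L',np.linalg.norm(e).round(1),(np.degrees(np.arctan2(e[1],e[0]))%180).round(1),'tool',(R.T@(L-p)).round(1),np.degrees(np.arctan2(R[1,1],R[0,1])))
E
```

```text
clock: 7.7
position: [441.4, 74.5, 169.2]
ee_rot: [-0.159, 0.987, -0.001, -0.0]
contact_force: [1.0, -0.4, 0.6]
gripper_width: 85.1
grasp_force: 0.0
[279.5   208.625] 937 [440.   75.7  50. ] L 61.9 108.3 tool [  2.2   1.6 120.1] 108.30491194091735
```

```bash
python3 -m pendant '[[0.001,0.0015,0.045,0,0,0,0.085],[0,0,0.045,0,0,0,0.085],[0,0,0.033,0,0,0,0.085],[0,0,0,0,0,0,0.085],[0,0,0,0,0,0,0.05],[0,0,0,0,0,0,0.05],[0,0,0,0,0,0,0.05],[0,0,0,0,0,0,0.05],[0,0,0,0,0,0,0.05],[0,0,0,0,0,0,0.05]]'
```

```text
clock: 8.75
position: [442.1, 76.4, 48.3]
ee_rot: [-0.159, 0.987, 0.001, 0.003]
contact_force: [-1.0, 0.8, 7.9]
gripper_width: 62.5
grasp_force: 68.2
```

```bash
python3 -m pendant '[[0,0,-0.045,0,0,0,0.05],[0,0,-0.045,0,0,0,0.05],[0,0,-0.045,0,0,-8,0.05],[0,0,-0.045,0,0,-8,0.05],[0,0,0,0,0,-8,0.05],[0,0,0,0,0,-8,0.05],[0,0,0,0,0,-8,0.05],[0,0,0,0,0,-8,0.05],[0,0,0,0,0,-8,0.05],[0,0,0,0,0,-8,0.05],[0,0,0,0,0,-8,0.05],[0,0,0,0,0,-8,0.05]]'
python3 -m pendant '[[0.012,-0.036,0,0,0,0,0.05],[0.012,-0.036,0,0,0,0,0.05],[0.012,-0.036,0,0,0,0,0.05],[0.012,-0.036,0,0,0,0,0.05],[0.0127,-0.0375,0,0,0,0,0.05],[0,0,0,0,0,0,0.05],[0,0,0,0,0,0,0.05]]'
cat > held.py <<'E'
from h import *
from scipy.spatial.transform import Rotation as Ro
x,y,a=np.load('press.npy'); O=np.array([x,y]);u=np.array([np.cos(a),np.sin(a)]);v=np.array([-u[1],u[0]])
d=snap('wrist','held%.0f.png'%(arm.read_state()['clock']*100))
s=arm.read_state(); R=Ro.from_quat(s['ee_rot']).as_matrix(); p=s['position']; print(s['joints'].round(2))
print('tool y',np.degrees(np.arctan2(R[1,1],R[0,1])-a)%180)
for c,b,ar in stripes(d):
  for n,z in(('held',p[2]+1.7),('z65',65)):
    H=onz(d,c,z)[0];Q=onz(d,b,z);e=max((Q[1]-Q[0],Q[2]-Q[1]),key=np.linalg.norm)
    print(c.round(1),round(ar),n,((H[:2]-O)@u).round(1),((H[:2]-O)@v).round(1),'L',np.linalg.norm(e).round(1),(np.degrees(np.arctan2(e[1],e[0])-a)%180).round(1),'tool',(R.T@(H-p)).round(1))
E
python3 held.py
```

```text
clock: 9.95
position: [439.5, 75.1, 226.7]
ee_rot: [0.758, -0.652, 0.0, -0.001]
contact_force: [0.8, 0.3, -1.6]
gripper_width: 63.0
grasp_force: 67.2
clock: 10.65
position: [628.1, 41.1, 225.4]
ee_rot: [0.756, -0.655, -0.001, 0.0]
contact_force: [-0.5, -0.1, -2.1]
gripper_width: 62.8
grasp_force: 67.2
[ 0.32  0.41 -0.03 -0.   -1.13 -0.18]
tool y 90.07180981675367
[277.  290.5] 2983 held -25.9 3.2 L 61.1 89.9 tool [ 3.1 -0.9 -1.7]
[277.  290.5] 2983 z65 83.9 3.4 L 146.5 89.9 tool [-106.6   -1.   160.9]
[273.6 158.8] 290 held -85.8 1.9 L 22.6 90.0 tool [63.  -2.1 -1.7]
[273.6 158.8] 290 z65 -59.8 0.2 L 54.3 90.0 tool [ 37.1  -4.  160.8]
```

```bash
python3 -m pendant '[[-0.004,-0.002,0.04,0,0,0,0.05],[0,0,0.045,0,0,0,0.05],[0,0,0.045,0,0,0,0.05],[0,0,0.02,0,0,0,0.05],[0,0,0,0,0,0,0.05],[0,0,0,0,0,0,0.05]]'
python3 held.py
```

```text
clock: 11.3
position: [630.0, 46.1, 77.5]
ee_rot: [0.757, -0.654, 0.001, -0.001]
contact_force: [-0.3, 0.4, -0.6]
gripper_width: 63.0
grasp_force: 67.1
[ 0.33  0.56 -0.19  0.   -0.82 -0.18]
tool y 90.1740267209048
[243.5 341.2] 812 held 6.8 -15.4 L 23.4 0.7 tool [-25.1 -15.7  -1.6]
[243.5 341.2] 812 z65 20.7 -17.5 L 26.5 0.7 tool [-38.9 -17.8  13.4]
[311.6 341.1] 827 held 6.6 17.3 L 23.4 0.2 tool [-25.   17.   -1.8]
[311.6 341.1] 827 z65 20.5 19.5 L 26.5 0.2 tool [-38.8  19.2  13.3]
[277.1 290.6] 2993 held -21.4 0.7 L 61.0 90.2 tool [ 3.1  0.5 -1.7]
[277.1 290.6] 2993 z65 -11.2 0.7 L 68.9 90.2 tool [-7.   0.5 13.4]
[275.5 194.4] 1063 held -66.7 -0.1 L 44.4 90.2 tool [48.4 -0.2 -1.7]
[275.5 194.4] 1063 z65 -62.4 -0.2 L 50.2 90.2 tool [44.1 -0.2 13.4]
```

```bash
python3 -m pendant '[[0,0,0.006,0,0,0,0.05],[0,0,0.006,0,0,0,0.05],[0,0,0.003,0,0,0,0.05],[0,0,0,0,0,0,0.05],[0,0,0,0,0,0,0.05]]'
```

```text
clock: 11.85
position: [630.2, 45.9, 63.4]
ee_rot: [0.757, -0.654, 0.001, -0.0]
contact_force: [-4.1, 1.2, 10.1]
gripper_width: 62.8
grasp_force: 68.5
```

```bash
python3 -m pendant '[[0,0,0,0,0,0,0.072],[0,0,0,0,0,0,0.085],[0,0,0,0,0,0,0.085],[0,0,-0.02,0,0,0,0.085],[0,0,-0.045,0,0,0,0.085],[0,0,-0.045,0,0,0,0.085],[0,0,-0.03,0,0,0,0.085],[0.04,0,0,0,0,0,0.085],[0.04,0,0,0,0,0,0.085],[0.04,0,0,0,0,0,0.085],[0,0,0,0,0,0,0.085],[0,0,0,0,0,0,0.085]]'
python3 held.py; ls pics
```

```text
clock: 13.05
position: [647.0, -74.0, 200.2]
ee_rot: [0.756, -0.655, -0.0, 0.0]
contact_force: [0.5, 0.7, -0.1]
gripper_width: 85.2
grasp_force: 0.0
[ 0.14  0.47 -0.   -0.   -1.1   0.01]
tool y 90.07291229571439
[260.2 349.5] 237 held -108.9 -7.3 L 14.4 1.2 tool [-29.8  -8.5  -1.7]
[260.2 349.5] 237 z65 22.9 -17.1 L 31.3 1.2 tool [-161.6  -18.5  135.4]
[294.6 349.5] 243 held -108.9 9.5 L 14.5 0.1 tool [-29.9   8.4  -1.7]
[294.6 349.5] 243 z65 23.0 19.7 L 31.6 0.1 tool [-161.7   18.2  135.4]
[276.5 314.6] 576 held -129.2 0.7 L 29.3 89.9 tool [-9.5 -0.5 -1.7]
[276.5 314.6] 576 z65 -21.3 0.4 L 63.7 89.9 tool [-117.4   -1.   135.4]
[276. 273.] 243 held -151.4 0.5 L 24.8 89.9 tool [12.6 -0.6 -1.7]
[276. 273.] 243 z65 -69.5 -0.0 L 54.0 89.9 tool [-69.2  -1.4 135.4]
held1065.png
held1130.png
held1305.png
side0.png
top0.png
topc.png
w1.png
w2.png
w3.png
w4.png
w5.png
w6.png
wrist0.png
```

View pics/held1305.png

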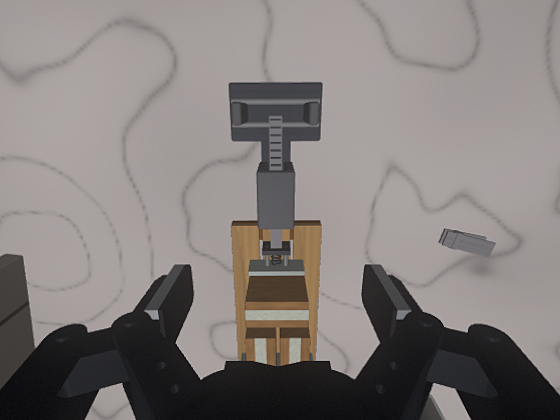

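```bash
python3 - <<'E'
from h import *
d=load('wrist'); x,y,a=np.load('press.npy'); O=np.array([x,y]);u=np.array([np.cos(a),np.sin(a)]);v=np.array([-u[1],u[0]])
W=lambda x,y,z:[*(O+u*x+v*y),z]
print(proj(d,[W(-226.5,35,72),W(-226.5,-35,72),W(-208.5,35,72),W(-208.5,-35,72),W(-208.5,27,72)]).round(1))
E
```

```text
[[320.5 101. ]
 [230.8 101.1]
 [319.4 125. ]
 [232.  125. ]
 [309.4 125. ]]
```

Layer laid: cross carton stripe at (276,315), pair behind it. Paddles are at (238,113) and (313,113), as predicted. Next I descend over the paddles.

```bash
python3 -m pendant '[[0.039,-0.0007,0,0,0,0,0.085],[0.039,-0.0006,0,0,0,0,0.085],[0,0,0,0,0,0,0.085],[0,0,0.045,0,0,0,0.085],[0,0,0.045,0,0,0,0.085],[0,0,0.03,0,0,0,0.085],[0,0,0.016,0,0,0,0.085],[0,0,0,0,0,0,0.085],[0,0,0,0,0,0,0.075]]'
```

```text
clock: 14.0
position: [660.3, -148.8, 65.3]
ee_rot: [0.757, -0.653, 0.0, -0.0]
contact_force: [0.3, 0.0, -0.0]
gripper_width: 75.3
grasp_force: 0.0
```

```bash
python3 -m pendant '[[0,0,0,0,0,0,0.068],[0,0,0,0,0,0,0.06],[0,0,0,0,0,0,0.052],[0,0,0,0,0,0,0.044],[0,0,0,0,0,0,0.036],[0,0,0,0,0,0,0.036],[0,0,0,0,0,0,0.036]]'
cat > jaw.py <<'E'
from h import *
x,y,a=np.load('press.npy'); O=np.array([x,y]);u=np.array([np.cos(a),np.sin(a)]);v=np.array([-u[1],u[0]])
fn='jaw%.0f.png'%(arm.read_state()['clock']*100)
d=snap('wrist',fn); t=snap('top','t'+fn); s=arm.read_state(); print(fn,s['gripper_width'],s['grasp_force'],s['contact_force'].round(1))
for n,q in(('w',d),('t',t)):
  for c,b,ar in stripes(q):
    L=onz(q,c,65)[0,:2]-O; K=onz(q,c,42)[0,:2]-O
    if -90<L@u<90 and abs(L@v)<60: print(n,c.round(1),round(ar),'z65',(L@u).round(1),(L@v).round(1),'z42',(K@u).round(1))
E
python3 jaw.py
```

```text
clock: 14.7
position: [659.9, -150.4, 67.9]
ee_rot: [0.757, -0.654, 0.001, -0.0]
contact_force: [-3.4, -0.9, 4.8]
gripper_width: 36.0
grasp_force: 3.7
jaw1470.png 36.19386411807562 3.6973247677087784 [-4.2 -0.3  5.8]
t [292.4 184.6] 83 z65 38.4 19.5 z42 37.2
t [290.6 170.5] 84 z65 39.0 -16.5 z42 37.9
t [316.1 175.5] 85 z65 -22.0 1.9 z42 -24.3
```

```bash
cat >> jaw.py <<'E'
# plate in top view: greyness (b*) profile along press x at z=42, y=+-22 averaged
from scipy.ndimage import map_coordinates
lab=cv2.cvtColor(np.asarray(t['image']),cv2.COLOR_RGB2LAB).astype(float)
xs=np.arange(-80,-20,1.5); pr=[]
for X in xs:
    uv=proj(t,[[*(O+u*X+v*Y),42] for Y in range(18,29,2)]+[[*(O+u*X+v*Y),42] for Y in range(-28,-17,2)])
    pr.append(map_coordinates(lab[...,2],[uv[:,1],uv[:,0]],order=1).mean())
pr=np.array(pr); w=np.clip(np.percentile(pr,75)-3-pr,0,None); print('plate mid x~',(xs*w).sum()/w.sum()); print(dict(zip(xs.tolist(),pr.round().astype(int).tolist())))
E
python3 jaw.py
```

```text
jaw1480.png 36.063161677701004 3.6538817547261715 [-4.3 -1.   6.2]
t [292.4 184.6] 87 z65 38.4 19.7 z42 37.2
t [290.9 170.4] 82 z65 38.4 -16.7 z42 37.3
t [316.2 175.4] 85 z65 -22.2 1.7 z42 -24.6
plate mid x~ -63.47661869445642
{-80.0: 134, -78.5: 134, -77.0: 134, -75.5: 134, -74.0: 134, -72.5: 134, -71.0: 134, -69.5: 134, -68.0: 134, -66.5: 135, -65.0: 135, -63.5: 134, -62.0: 135, -60.5: 134, -59.0: 135, -57.5: 135, -56.0: 135, -54.5: 136, -53.0: 138, -51.5: 140, -50.0: 142, -48.5: 142, -47.0: 142, -45.5: 141, -44.0: 138, -42.5: 137, -41.0: 137, -39.5: 140, -38.0: 143, -36.5: 145, -35.0: 145, -33.5: 144, -32.0: 141, -30.5: 139, -29.0: 137, -27.5: 136, -26.0: 136, -24.5: 136, -23.0: 135, -21.5: 136}
```

```bash
python3 -m pendant '[[0,0,0,0,0,0,0.048],[0,0,0,0,0,0,0.06],[0,0,0,0,0,0,0.074],[0,0,0,0,0,0,0.076],[0,0,0,0,0,0,0.076],[0,0,0,0,0,0,0.068],[0,0,0,0,0,0,0.06],[0,0,0,0,0,0,0.052],[0,0,0,0,0,0,0.044],[0,0,0,0,0,0,0.036],[0,0,0,0,0,0,0.036],[0,0,0,0,0,0,0.036]]'
python3 jaw.py
```

```text
clock: 16.1
position: [659.9, -150.5, 66.5]
ee_rot: [0.757, -0.654, 0.001, 0.0]
contact_force: [-2.4, 0.4, 6.0]
gripper_width: 36.2
grasp_force: 4.0
jaw1610.png 36.46550084582112 3.974720947444439 [-2.4 -0.7  5.7]
t [292.1 184.7] 78 z65 39.0 19.8 z42 37.9
t [290.6 170.3] 81 z65 39.0 -16.8 z42 37.8
t [310.9 175.6] 84 z65 -9.2 1.2 z42 -11.3
plate mid x~ -64.48035235830316
{-80.0: 134, -78.5: 134, -77.0: 134, -75.5: 134, -74.0: 134, -72.5: 134, -71.0: 134, -69.5: 134, -68.0: 134, -66.5: 134, -65.0: 134, -63.5: 134, -62.0: 134, -60.5: 134, -59.0: 134, -57.5: 134, -56.0: 135, -54.5: 136, -53.0: 138, -51.5: 140, -50.0: 141, -48.5: 142, -47.0: 142, -45.5: 143, -44.0: 143, -42.5: 144, -41.0: 145, -39.5: 146, -38.0: 146, -36.5: 146, -35.0: 145, -33.5: 143, -32.0: 140, -30.5: 138, -29.0: 136, -27.5: 138, -26.0: 141, -24.5: 144, -23.0: 146, -21.5: 145}
```

```bash
python3 -m pendant '[[0,0,0,0,0,0,0.048],[0,0,0,0,0,0,0.06],[0,0,0,0,0,0,0.074],[0,0,0,0,0,0,0.076],[0,0,0,0,0,0,0.076],[0,0,0,0,0,0,0.068],[0,0,0,0,0,0,0.062],[0,0,0,0,0,0,0.056],[0,0,0,0,0,0,0.056],[0,0,0,0,0,0,0.056]]'
python3 -m pendant '[[0,0,0,0,0,0,0.053],[0,0,0,0,0,0,0.05],[0,0,0,0,0,0,0.05]]'
python3 -m pendant '[[0,0,0,0,0,0,0.048],[0,0,0,0,0,0,0.046],[0,0,0,0,0,0,0.046],[0,0,0,0,0,0,0.046]]'
python3 jaw.py|head -5
```

```text
clock: 17.2
position: [659.9, -150.3, 66.1]
ee_rot: [0.757, -0.654, 0.0, 0.0]
contact_force: [-1.5, -0.8, 5.6]
gripper_width: 56.3
grasp_force: 3.5
clock: 17.5
position: [659.9, -150.4, 66.7]
ee_rot: [0.757, -0.654, 0.001, 0.0]
contact_force: [-3.0, 0.7, 7.3]
gripper_width: 50.3
grasp_force: 5.1
clock: 17.9
position: [659.9, -150.5, 67.1]
ee_rot: [0.757, -0.654, 0.001, 0.0]
contact_force: [-3.2, -0.5, 8.4]
gripper_width: 46.4
grasp_force: 6.1
jaw1790.png 46.03993836412083 6.1297208815813065 [-4.1  0.1  8.8]
t [289.5 184.9] 95 z65 45.5 19.7 z42 44.4
t [287.4 170.6] 96 z65 47.0 -16.9 z42 46.0
t [309.5 175.5] 87 z65 -5.8 0.6 z42 -7.9
plate mid x~ -63.73591052177904
```

```bash
python3 -m pendant '[[0,0,0,0,0,0,0.044],[0,0,0,0,0,0,0.042],[0,0,0,0,0,0,0.04],[0,0,0,0,0,0,0.04],[0,0,0,0,0,0,0.04],[0,0,0,0,0,0,0.04],[0,0,0,0,0,0,0.04]]'
python3 jaw.py|head -5; python3 - <<'E'
import cv2,glob
f=sorted(glob.glob('pics/jaw*.png'))[-1]; g=f.replace('/jaw','/tjaw')
a=cv2.imread(f); b=cv2.resize(cv2.imread(g)[145:215,260:410],None,fx=1.6*1.5,fy=1.6*1.5,interpolation=cv2.INTER_CUBIC)
a=cv2.resize(a,(533,400)); c=cv2.copyMakeBorder(b,0,0,0,533-b.shape[1],cv2.BORDER_CONSTANT)
cv2.imwrite('pics/final.png',cv2.vconcat([a,c]))
E
```

```text
clock: 18.7
position: [659.9, -150.5, 67.5]
ee_rot: [0.757, -0.654, 0.001, 0.0]
contact_force: [-4.6, 0.2, 10.1]
gripper_width: 40.4
grasp_force: 7.8
jaw1870.png 40.01188389368217 7.754318565130234 [-3.3 -0.2 10.3]
t [289.2 185. ] 97 z65 46.2 19.9 z42 45.2
t [287.6 171.2] 95 z65 46.7 -15.4 z42 45.7
t [309.6 175.9] 85 z65 -5.8 1.5 z42 -7.9
plate mid x~ -63.59577486713319
```

View pics/final.png

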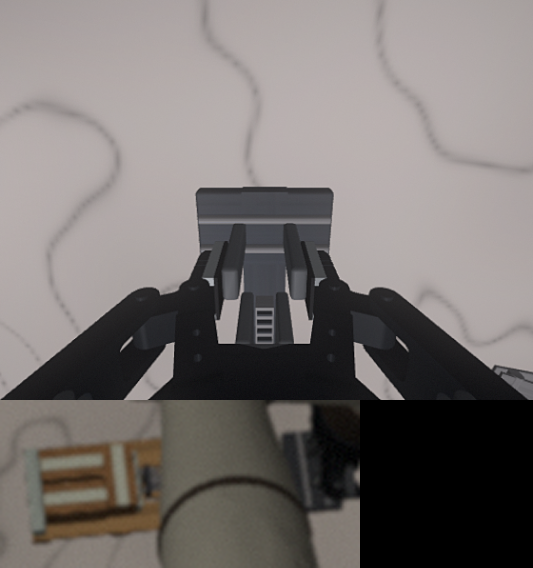

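The fingers hold both paddles (about (225,265) and (300,265)). The layer is closed against the fence, and the grip force has risen to the 7.8 N I predicted for a half-compressed spring.

```bash
python3 -c "
from bench import arm
print(arm.job_done())"
```

```text
the job is handed in; nothing more can be done
None
```

I handed the job in at about 19 s with the fingers still squeezing the paddles; the layer is tight against the fence and the plate is in by about 8 mm of its 16 mm, estimated from grip force and paddle travel (the hand-in returned no verdict).

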